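# Shut the sunk air valve through its guard opening

### The job

Shut the air valve: reach through the yellow-edged opening in the sloping guard plate of the white valve box and push the blue handwheel's arms round clockwise (from right to left across the opening), arm after arm, until the wheel comes up against its stop and the white pointer line stands at the red mark. Be gentle: do not force the wheel past its stop or bear hard on the box, leave the other things on the bench alone, and draw the gripper out clear of the box when done.

Things in the scene. Friction and masses are not known exactly. Their poses are not given: they have to be found in the camera images.
- valve_box: white box fixed to the bench (cannot shift), 212 mm wide (its y), 200 mm deep (its x), with a guard plate on top sloping 25 degrees down to the robot: 55 mm high at the front edge, 149 mm at the rear. Origin: centre of the underside, on the bench; x to the high rear side, y left, z up
- guard_plate: the box's sloping aluminium guard plate, 5 mm thick. Origin: on its top face, 102 mm above the box's origin; x points up the slope (away from the robot), y left, z out of the plate. Its one opening spans y = -60 to +60 mm and x = -81 to -28 mm. The well under it is empty but for the wheel; its floor lies 40 mm below the top face
- opening (a point): centre of the yellow-edged opening, 120 x 53 mm, in the plate's top face: 55 mm down the slope from the wheel's axis; axes as the guard plate's
- wheel_hub (a point): point on the handwheel's axis (the guard plate's z axis) at mid-height of its arms, 26 mm below the plate's top face; axes as the plate's, fixed. Six equal blue arms, 60 degrees apart, reach 80 mm from the axis; they are 10 mm thick (14 mm round at the ends) and 14 mm high: tops 19 mm, undersides 33 mm below the top face. Hub radius 20 mm
- valve (a joint): turn of the valve stem with its handwheel (rad), growing clockwise from above: 0 open, 2.40 shut = hard stop. The wheel is clamped on the stem at an angle that differs each time, so this does not tell where the arms stand: look or feel. Push an arm to +y in the opening; a crossing turns about 1 rad. Drag 0.2 N m, about 4 N there; stays where left. White line on the disc: green mark open, red shut
- wash_bottle: white squeeze wash bottle with red cap, 57x78x176 mm, standing loose; origin at the centre of its underside; bystander
- wax_tin: round white tin with green lid, 60x60x25 mm, loose; origin at the centre of its underside; bystander
- loupe: black stand loupe, 41x41x36 mm, loose; origin at the centre of its underside; bystander

How it is judged:
By the outcome, as a careful person would: the job done as asked, in the order asked, and still so for the second after the job is handed in, with the robot touching nothing.
It also fails if it takes over 54 s, if anything falls off the work surface, if the arm or the gripper's body presses on something with over 40 N, if the wrist force passes 120 N, or if a joint passes its speed limit or range.

### The arm

A 6-joint arm with a two-finger parallel gripper is mounted at the origin on a cart in front of the work surface, level with it; the furniture and walls round the work are solid. World frame = base frame: x ahead of the robot, y to its left, z up, the work surface at z = 0. Lengths are in m, angles in rad, forces in N, time in s.
With the tool pointing down it reaches from about 0.225 to 0.725 m from the base axis. Payload 3.1 kg.
Tool frame: the origin (TCP) lies midway between the tips of the shut fingers; the grasp point (between the pads) lies 19 mm behind it; z points along the fingers, y is the direction in which the jaws open and shut (so a half turn about z gives the same grasp; the last joint's range is limited). The gripper opens to 85 mm and grips with 20 to 120 N. Pads are 22 mm wide; open, the fingers measure 114 mm over their backs; the gripper's body (76 mm by 85 mm) begins 54 mm behind the grasp point. The pads swing forward as they close: fully open they stand 13 mm farther back than shut.
Start: joints at [1.059, 0.048, 0.099, 1.622, 0, 1.443], TCP at [0.197, 0.487, 0.231] pointing down, gripper open.
Joint ranges: [-2.91, 2.91], [-0.99, 1.94], [-1.21, 1.42], [-2.12, 2.29], [-1.49, 1.47], [-3.14, 3.14]. Speed limits (rad/s): [2.79, 2.79, 3.14, 3.14, 3.14, 3.14].

### API

Orientations are given as a 3x3 rotation matrix whose columns are the frame's x, y, z axes.
In Python, from workcell import state, read_camera, finish_job gives the robot as it stands.
- The arm moves only by the tool apply_moves, never from a script. Its argument "motion" is a list of rows, each a list of 3 entries, a list of its own where there are three numbers: the shift along the world's x, y, z in mm, then the turn about the world's z in rad, then the closure, from 0 (fully open) to 1 (shut). In form: [[[dx, dy, dz], turn, gripper], ...]. A call has 1 to 12 rows; each row is the pose to reach, as a shift and turn from the pose commanded when the call began; what a row does not reach only later rows make up. A row lasts 1/12 s, in which the tool goes at most 41.7 mm and 7.16 degrees, less where a joint would pass 70% of its speed; a pose out of reach is approached as far as the arm can. A call with a gripper value outside its range is refused whole. The fingers move at their own pace and stop on an object; "squeeze" is the grip in N (left out, the last holds). Time passes only in rows, so rows that repeat a pose let the fingers close. It gives the time, the measured TCP pose, the force and the opening at its end, in the units of the state.
- state(): the state, without advancing time (a new reading comes with each control period).
- read_camera(name): name is "scene" or "top" or "wrist"; returns a dict with "image" (384x512x3 uint8, blue, green, red), "K" (3x3 intrinsics, pixels), "extrinsics" (4x4, takes a point from world to camera coordinates). Camera axes: x right, y down, z forward; pixel columns grow to the right and rows downward; lengths in m; the calibration is good to about 2 mm. A picture is of the moment at which its call begins. There is no depth.
- finish_job(): hands the job in, once; it reports no verdict.
The state is a dict: "time": time; "joint_positions": joint angles; "joint_vel": joint speeds; "tau": joint torques, N m; "eef_pos": TCP position; "eef_rot": TCP orientation; "ft_force": force on the tool from outside, world axes, zero at the start; "ft_torque": the same for the moment, N m; "width": finger opening in m.
Only numpy, scipy, OpenCV 4.12 (cv2) and the standard library are available. Lean on these libraries where they do the work, as an engineer would, in place of code of your own. Each camera call takes 0.05 s, during which the arm holds its last target.

## Working session

There is one attempt and no reset: what is moved stays moved. The work goes in short steps, Python scripts to look and compute and a tool call to move; the robot and the scene stay as the last step left them, time stands still between calls to the robot, and variables do not carry over. Pictures are saved under pics/ and viewed, and the job is handed in when it is done.

Besides the shell and the picture viewer there is one more tool, called by a JSON object that holds its "fn" and its "kwargs". apply_moves: Moves the arm, as the interface text tells. Its arguments: {"type":"object","properties":{"motion":{"type":"array"},"squeeze":{"type":"number"}},"required":["motion"]}

```bash
mkdir -p pics; ls
python3 - <<'E'
from workcell import *
import cv2,numpy as np
np.set_printoptions(precision=4,suppress=True)
s=state();print(s)
for n in ("scene","top","wrist"):
    c=read_camera(n);cv2.imwrite(f"pics/{n}0.png",c["image"]);print(n,c["K"],c["extrinsics"])
E
```

```text
pics
{'time': 0.0, 'joint_positions': array([1.0592, 0.0487, 0.0976, 1.622 , 0.    , 1.443 ]), 'joint_vel': array([ 0.0023,  0.0003, -0.0005,  0.0012, -0.0009, -0.    ]), 'tau': array([  0.0008, -33.8782,  32.0015,   0.0203,  -0.    ,  -0.    ]), 'eef_pos': array([0.1963, 0.4863, 0.2301]), 'eef_rot': array([[-0.9273,  0.3744, -0.0011],
       [ 0.3744,  0.9273, -0.002 ],
       [ 0.0003, -0.0023, -1.    ]]), 'ft_force': array([ 0.469 , -0.0439,  0.2376]), 'ft_torque': array([ 0.0388, -0.0096,  0.0917]), 'width': 0.0850786313241113}
scene [[487.605    0.     255.097 ]
 [  0.     487.605  191.4743]
 [  0.       0.       1.    ]] [[ 0.6063 -0.795  -0.0196 -0.3474]
 [-0.5995 -0.4408 -0.6681  0.3496]
 [ 0.5224  0.4168 -0.7438  1.3375]
 [ 0.      0.      0.      1.    ]]
top [[376.4861   0.     256.581 ]
 [  0.     376.4861 187.5246]
 [  0.       0.       1.    ]] [[-0.0292 -0.9996  0.0064 -0.0343]
 [-0.9951  0.0285 -0.0942  0.5467]
 [ 0.0939 -0.0091 -0.9955  1.1903]
 [ 0.      0.      0.      1.    ]]
wrist [[284.4694   0.     254.6665]
 [  0.     284.4694 192.3346]
 [  0.       0.       1.    ]] [[ 0.3737  0.9276 -0.0027 -0.5236]
 [ 0.8832 -0.3549  0.3068 -0.041 ]
 [ 0.2836 -0.117  -0.9518  0.3803]
 [ 0.      0.      0.      1.    ]]
```

View pics/scene0.png

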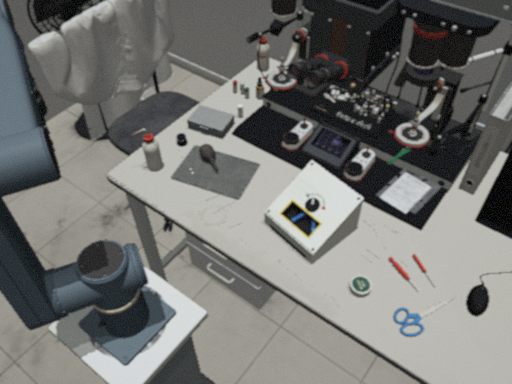

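View pics/top0.png

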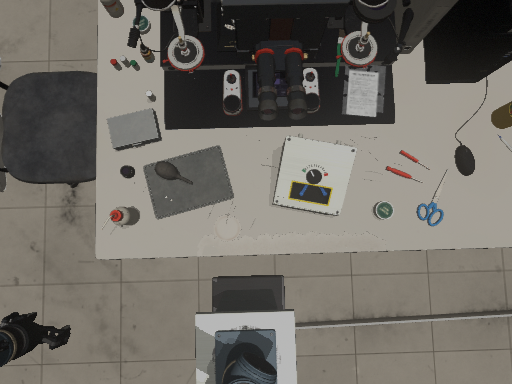

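View pics/wrist0.png

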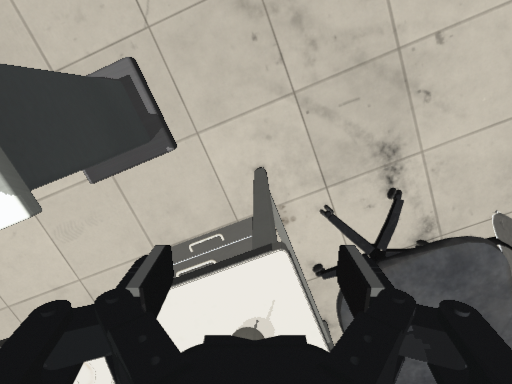

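Run:
```python
import cv2
a=cv2.imread("pics/top0.png")[125:225,260:370];cv2.imwrite("pics/topz.png",cv2.resize(a,None,fx=6,fy=6,interpolation=cv2.INTER_CUBIC)[:600])
a=cv2.imread("pics/scene0.png")[155:265,255:375];cv2.imwrite("pics/scz.png",cv2.resize(a,None,fx=5,fy=5,interpolation=cv2.INTER_CUBIC))
```

```text
(no output)
```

View pics/topz.png

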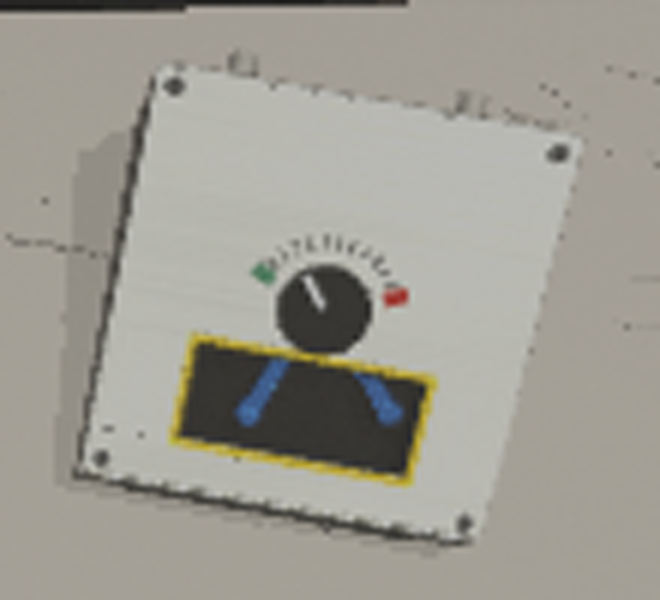

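View pics/scz.png

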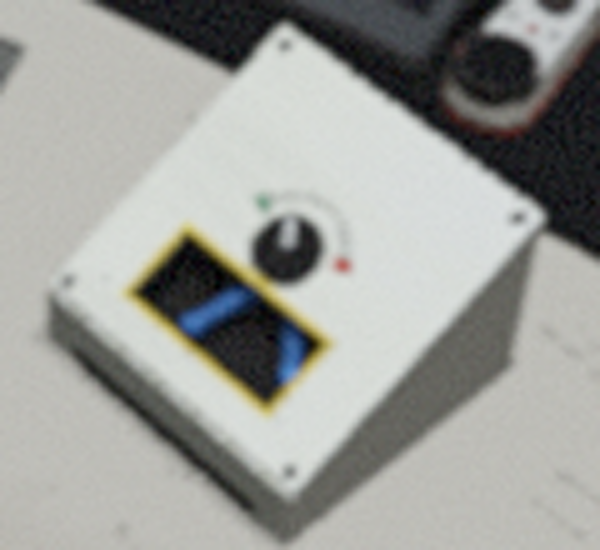

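```bash
cat > h.py <<'E'
import numpy as np,cv2
from scipy.optimize import least_squares
np.set_printoptions(precision=4,suppress=True)
T=dict(K=np.array([[376.4861,0,256.581],[0,376.4861,187.5246],[0,0,1]]),E=np.array([[-0.0292,-0.9996,0.0064,-0.0343],[-0.9951,0.0285,-0.0942,0.5467],[0.0939,-0.0091,-0.9955,1.1903]]))
S=dict(K=np.array([[487.605,0,255.097],[0,487.605,191.4743],[0,0,1]]),E=np.array([[0.6063,-0.795,-0.0196,-0.3474],[-0.5995,-0.4408,-0.6681,0.3496],[0.5224,0.4168,-0.7438,1.3375]]))
c,s=np.cos(np.radians(25)),np.sin(np.radians(25))
def p2w(P,q):
    P=np.atleast_2d(P)/1000.; x,y,yaw=q[:3]; dz=q[3] if len(q)>3 else 0
    b=np.stack([P[:,0]*c-P[:,2]*s,P[:,1],.102+P[:,0]*s+P[:,2]*c+dz],1)
    R=np.array([[np.cos(yaw),-np.sin(yaw),0],[np.sin(yaw),np.cos(yaw),0],[0,0,1]])
    return b@R.T+[x,y,0]
def proj(W,C):
    h=(W@C['E'][:,:3].T+C['E'][:,3])@C['K'].T
    return h[:,:2]/h[:,2:]
def ray2plate(px,C,q,zp):
    # pixel -> point on the plane zp (mm) of plate frame
    R=np.array([[np.cos(q[2]),-np.sin(q[2]),0],[np.sin(q[2]),np.cos(q[2]),0],[0,0,1]])@np.array([[c,0,-s],[0,1,0],[s,0,c]])
    o=np.array([q[0],q[1],.102+(q[3] if len(q)>3 else 0)])
    d=C['E'][:,:3].T@np.linalg.inv(C['K'])@[px[0],px[1],1]; cc=-C['E'][:,:3].T@C['E'][:,3]
    dl=R.T@d; cl=R.T@(cc-o)
    t=(zp/1000-cl[2])/dl[2]; return (cl+t*dl)[:2]*1000
E
cat > fit.py <<'E'
from h import *
un=lambda a,k,o:(np.array(a)+.5)/k-.5+np.array(o)
op=[[-28,60,0],[-28,-60,0],[-81,-60,0],[-81,60,0]]
dial=[[0,0,2]]
cor=[[110,106,0],[110,-106,0],[-110,-106,0],[-110,106,0]]
tp=un([[197,348],[428,382],[407,473],[180,437],[324,310],[153,65],[583,137],[470,543],[85,470]],6,[260,125])
sp=un([[188,237],[322,345],[268,403],[140,292],[287,248],[280,20],[548,215],[288,500],[50,292]],5,[255,155])
P=np.array(op+dial+cor,float)
for nm,use in (('both',(1,1)),('top',(1,0)),('scene',(0,1))):
  for n in (3,4):
    f=lambda q:np.concatenate([use[0]*(proj(p2w(P,q),T)-tp).ravel(),use[1]*(proj(p2w(P,q),S)-sp).ravel()])
    r=least_squares(f,[.45,-.1,-.15,0][:n],loss='soft_l1')
    print(nm,r.x,np.sqrt(np.mean(r.fun**2)));
    if nm=='both': print(r.fun.reshape(-1,2).round(1).tolist()); q=r.x
    if nm=='both' and n==3: q3=r.x
q=q3
w=lambda px:ray2plate(un(px,6,[260,125]),T,q,2)
for n,px in (('line_out',(306,278)),('line_in',(322,306)),('green',(264,273)),('red',(397,297)),('dial',(324,310))):
    a=w(px);print(n,a,np.degrees(np.arctan2(-a[1],a[0])))
for px in ((247,414),(283,362),(391,412),(368,375)):
    a=ray2plate(un(px,6,[260,125]),T,q,-19);print('arm',a,np.degrees(np.arctan2(a[1],-a[0])))
E
python3 fit.py
```

```text
both [ 0.5672 -0.2231 -0.199 ] 0.8317781054157546
[[-0.2, -0.9], [-0.0, 0.1], [-0.3, 0.7], [-0.5, 0.2], [-0.1, 0.4], [0.5, -0.1], [0.0, -0.0], [1.7, 0.0], [-0.9, 0.7], [-0.1, -1.6], [1.7, -0.3], [0.5, 1.5], [-2.0, 0.2], [0.1, 0.3], [0.7, 1.1], [-0.6, -0.2], [1.2, -0.9], [-0.5, -1.4]]
both [ 0.5675 -0.223  -0.1989 -0.0012] 0.8232828406316611
[[-0.2, -0.9], [-0.1, 0.0], [-0.4, 0.6], [-0.6, 0.1], [-0.2, 0.3], [0.5, -0.1], [-0.1, -0.1], [1.6, -0.1], [-0.9, 0.7], [-0.0, -1.4], [1.7, -0.1], [0.5, 1.7], [-2.0, 0.4], [0.2, 0.5], [0.7, 1.3], [-0.6, -0.0], [1.2, -0.7], [-0.4, -1.2]]
top [ 0.5676 -0.2232 -0.1967] 0.41607909189506126
top [ 0.5686 -0.2247 -0.1979 -0.0093] 0.3777534699387131
scene [ 0.5664 -0.223  -0.2023] 0.7128323099679545
scene [ 0.5657 -0.2234 -0.2025  0.001 ] 0.7142734127854757
line_out [16.1902 12.245 ] -37.10115573859503
line_in [3.1452 1.3601] -23.385468596290604
green [15.0763 33.4435] -65.73424380452232
red [ 14.4021 -34.5356] 67.36273936669207
dial [ 1.2483 -0.0606] 2.7771700840333757
arm [-68.0318  24.7269] 19.97419340566193
arm [-36.4376  12.0078] 18.239334923568922
arm [-53.4892 -48.599 ] -42.257565978140455
arm [-35.6131 -32.5752] -42.44908756256558
```

Run:
```python
from h import *
q=[.5671,-.2231,-.198]
for P in ([-61,-13,-28],[-61,-38,-28],[-61,38,-28],[-61,0,40]):
    print(P,p2w(P,q)*1000)
```

```text
[-61, -13, -28] [[ 521.9403 -227.2987   50.8437]]
[-61, -38, -28] [[ 517.0226 -251.8103   50.8437]]
[-61, 38, -28] [[ 531.9724 -177.2952   50.8437]]
[-61, 0, 40] [[ 496.3209 -208.8997  112.4726]]
```

{"fn": "apply_moves", "kwargs": {"motion": [[[10,-22,5],0,0.2],[[25,-55,10],0.02,0.5],[[38,-83,15],0.03,0.8],[[52,-113,20],0.04,1],[[65,-143,25],0.05,1],[[79,-173,25],0.06,1],[[93,-203,25],0.07,1],[[107,-233,25],0.08,1],[[120,-263,25],0.09,1],[[134,-293,25],0.1,1],[[148,-323,25],0.11,1],[[161,-353,25],0.12,1]], "squeeze": 20}}

```text
time: 1.15
eef_pos: [0.3579, 0.1322, 0.2561]
eef_rot: [[-0.966, 0.26, 0.0], [0.26, 0.966, 0.0], [-0.0, 0.0, -1.0]]
ft_force: [0.7, 0.7, -0.2]
width: -0.0003
```

{"fn": "apply_moves", "kwargs": {"motion": [[[15,-33,0],0.02,1],[[31,-68,0],0.04,1],[[47,-103,0],0.06,1],[[63,-138,0],0.066,1],[[79,-173,0],0.066,1],[[95,-208,0],0.066,1],[[111,-243,0],0.066,1],[[127,-278,0],0.066,1],[[143,-313,-20],0.066,1],[[155,-340,-45],0.066,1],[[162,-356,-75],0.066,1],[[164,-361,-100],0.066,1]]}}

```text
time: 2.15
eef_pos: [0.5219, -0.2303, 0.1535]
eef_rot: [[-0.98, 0.2, -0.001], [0.2, 0.98, -0.0], [0.001, -0.001, -1.0]]
ft_force: [-0.7, 0.4, -0.2]
width: -0.0006
```

Run:
```python
from workcell import *
import cv2
s=state();print(s['time'],s['eef_pos'],s['eef_rot'],s['ft_force'])
for n in ("scene","wrist"):
    c=read_camera(n);cv2.imwrite(f"pics/{n}1.png",c["image"])
    if n=='wrist':
        print(c['K'].tolist(),c['extrinsics'].tolist())
    else: cv2.imwrite("pics/scz1.png",cv2.resize(c['image'][130:265,245:375],None,fx=4.4,fy=4.4,interpolation=cv2.INTER_CUBIC))
```

```text
2.15 [ 0.52187712 -0.23025747  0.15347125] [[-9.79869705e-01  1.99635740e-01 -9.65114477e-04]
 [ 1.99636172e-01  9.79870022e-01 -3.73050290e-04]
 [ 8.71212573e-04 -5.58212438e-04 -9.99999465e-01]] [-0.74470938  0.38201347 -0.15003366]
[[284.46944981093975, 0.0, 254.66653213161902], [0.0, 284.46944981093975, 192.33462640317958], [0.0, 0.0, 1.0]] [[0.19856170879474455, 0.9800854004530442, 0.0024198386946596073, 0.12047816302202367], [0.9359108547977538, -0.19034386814411217, 0.29637827810363515, -0.5419460698659619], [0.2909366248382111, -0.056584624048710216, -0.9550675686301032, 0.1366652688488591], [0.0, 0.0, 0.0, 1.0]]
```

View pics/wrist1.png

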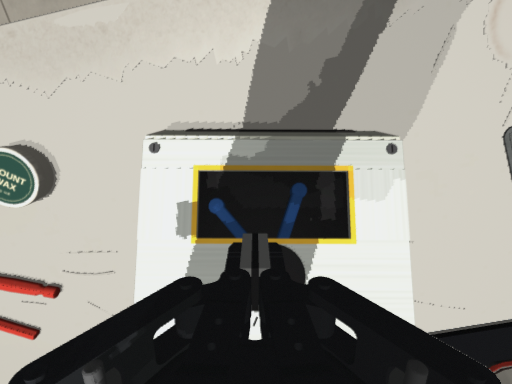

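View pics/scz1.png

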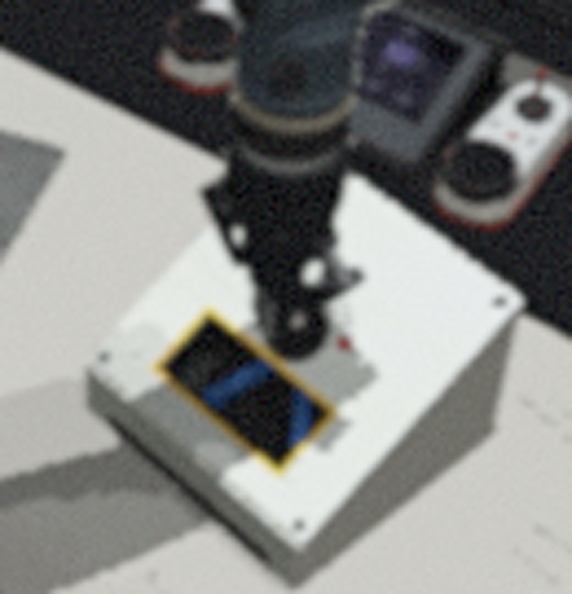

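```bash
cat > w.py <<'E'
from h import *
W=dict(K=np.array([[284.46944981,0,254.666532],[0,284.46944981,192.334626],[0,0,1]]),E=np.array([[0.19856170879474455, 0.9800854004530442, 0.0024198386946596073, 0.12047816302202367], [0.9359108547977538, -0.19034386814411217, 0.29637827810363515, -0.5419460698659619], [0.2909366248382111, -0.056584624048710216, -0.9550675686301032, 0.1366652688488591]]))
P=np.array([[-81,-60,0],[-81,60,0],[-28,60,0],[-28,-60,0]],float)
px=np.array([[198,171.5],[350,171.5],[351,239],[196.5,239]])
for n in (3,4):
  r=least_squares(lambda q:(proj(p2w(P,q),W)-px).ravel(),[.567,-.223,-.198,0][:n]);print(r.x,r.fun.round(1))
  q=r.x
q=[.567,-.2231,-.198]
print(proj(p2w(P,q),W),px)
for z in((299,190),(290,233),(216,206),(238,232)):
    a=ray2plate(z,W,q,-19);print('arm',a,np.degrees(np.arctan2(a[1],-a[0])))
E
python3 w.py
```

```text
[ 0.5695 -0.2231 -0.2028] [ 0.9  0.1 -1.7  0.4  0.2 -0.3  0.5 -0.5]
[ 0.5688 -0.2231 -0.203   0.002 ] [ 0.2 -0.2 -1.   0.2  1.   0.1 -0.2 -0.1]
[[197.7276 168.9751]
 [347.5825 168.6187]
 [350.7818 235.5321]
 [196.067  235.9638]] [[198.  171.5]
 [350.  171.5]
 [351.  239. ]
 [196.5 239. ]]
arm [-66.5349  23.6893] 19.5979494360464
arm [-29.9433  15.2324] 26.962831077573146
arm [-52.9217 -47.4733] -41.893619981239794
arm [-30.898  -28.5899] -42.77800445029672
```

{"fn": "apply_moves", "kwargs": {"motion": [[[1,2,-15],0,1],[[1,2,-35],0,1],[[1,2,-55],0,1],[[1,2,-65],0,1],[[1,2,-72],0,1],[[1,2,-78],0,1],[[1,2,-84],0,1],[[1,2,-88],0,1],[[1,2,-88],0,1]]}}

```text
time: 3.0
eef_pos: [0.5225, -0.2251, 0.0681]
eef_rot: [[-0.981, 0.196, -0.0], [0.196, 0.981, 0.0], [0.0, 0.0, -1.0]]
ft_force: [0.1, -0.7, -1.1]
width: -0.0
```

```bash
cat > st.py <<'E'
from workcell import *
from h import *
q=[.568,-.2231,-.2]
def plate(p):
    R=np.array([[np.cos(q[2]),-np.sin(q[2]),0],[np.sin(q[2]),np.cos(q[2]),0],[0,0,1]])@np.array([[c,0,-s],[0,1,0],[s,0,c]])
    return R.T@(np.array(p)-[q[0],q[1],.102])*1000
if __name__=='__main__':
    import sys
    st=state();print(st['time'],st['eef_pos'],'plate',plate(st['eef_pos']),st['ft_force'],st['joint_positions'])
    if len(sys.argv)>1:
        n=sys.argv[1]
        for k in ('wrist','scene'):
            im=read_camera(k)['image']
            if k=='scene': im=cv2.resize(im[130:265,245:375],None,fx=4.4,fy=4.4,interpolation=cv2.INTER_CUBIC)
            else: im=cv2.resize(im[120:270,150:400],None,fx=3,fy=3,interpolation=cv2.INTER_CUBIC)
            cv2.imwrite(f'pics/{k}{n}.png',im)
E
python3 st.py 2
```

```text
3.0 [ 0.5225 -0.2251  0.0681] plate [-54.4091 -10.9911 -12.0481] [ 0.0792 -0.6691 -1.1245] [-0.5247  0.1878 -0.0738  1.3096  0.     -0.3269]
```

View pics/wrist2.png

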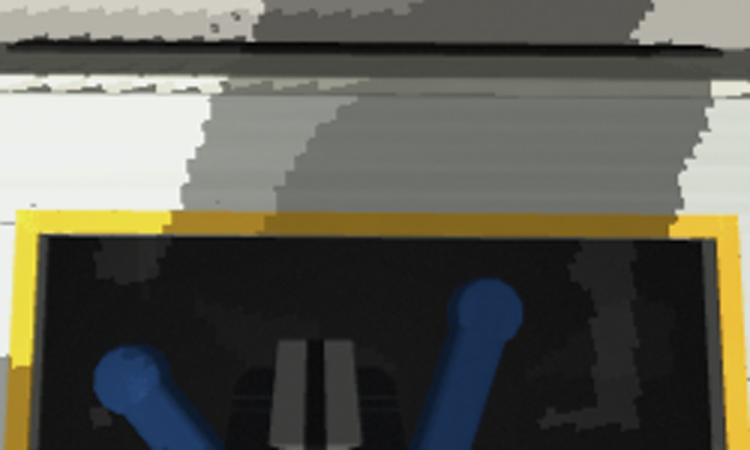

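View pics/scene2.png

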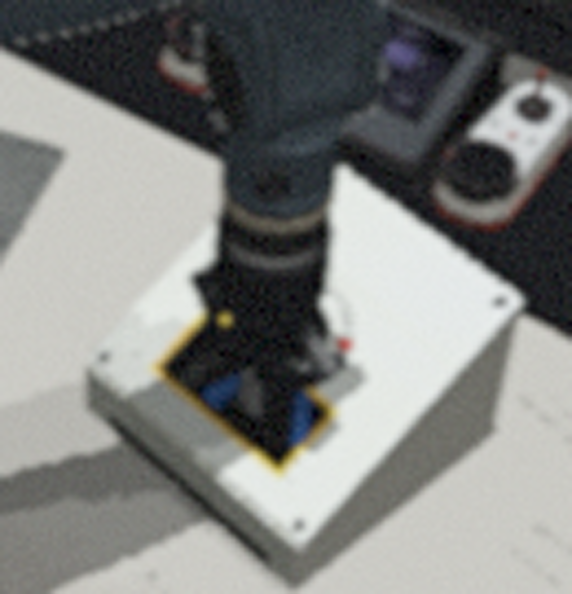

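{"fn": "apply_moves", "kwargs": {"motion": [[[0,-1,-6],0,1],[[0,-1,-12],0,1],[[0,-1,-17],0,1],[[0,-1,-17],0,1]]}}

```text
time: 3.43
eef_pos: [0.5215, -0.2256, 0.0494]
eef_rot: [[-0.98, 0.197, -0.003], [0.197, 0.98, 0.002], [0.003, 0.001, -1.0]]
ft_force: [-0.8, 0.8, -0.5]
width: 0.0
```

```bash
python3 st.py
```

```text
3.4333 [ 0.5215 -0.2256  0.0494] plate [-63.0891 -11.7099 -28.5762] [-0.8303  0.7505 -0.5122] [-0.5264  0.2001 -0.0976  1.2761  0.     -0.3284]
```

{"fn": "apply_moves", "kwargs": {"motion": [[[1,5,0],0,1],[[2,10,0],0,1],[[3,15,0],0,1],[[4,20,0],0,1],[[5,25,0],0,1],[[6,29,0],0,1],[[7,34,0],0,1],[[8,39,0],0,1],[[9,44,0],0,1],[[10,48,0],0,1],[[10,48,0],0,1]]}}

```text
time: 4.35
eef_pos: [0.533, -0.1774, 0.0519]
eef_rot: [[-0.981, 0.196, 0.001], [0.196, 0.981, 0.0], [-0.001, 0.0, -1.0]]
ft_force: [-1.7, -2.1, 0.9]
width: -0.0
```

```bash
python3 st.py 3
```

```text
4.35 [ 0.533  -0.1774  0.0519] plate [-60.482   37.8559 -27.0597] [-1.679  -2.1263  0.9062] [-0.4409  0.1783 -0.1176  1.2743  0.0004 -0.244 ]
```

View pics/wrist3.png

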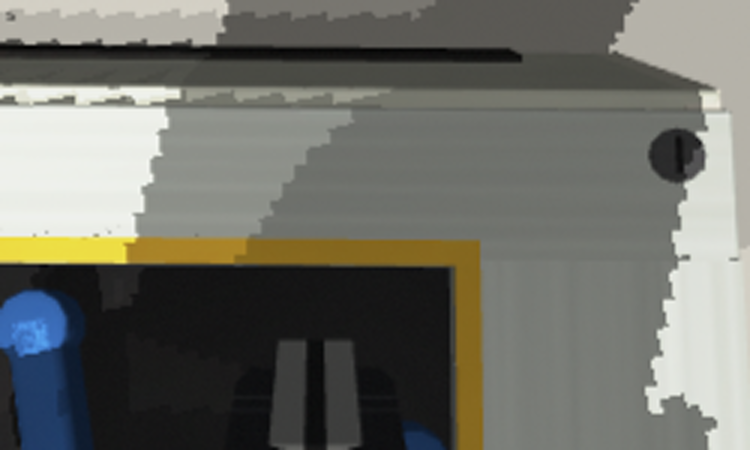

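View pics/scene3.png

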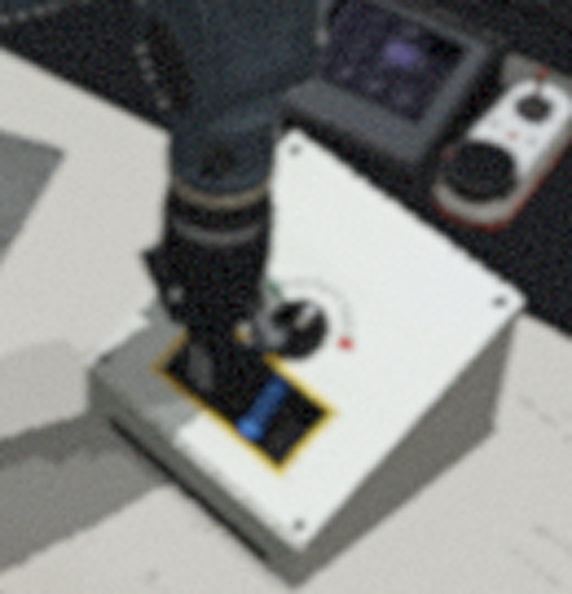

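{"fn": "apply_moves", "kwargs": {"motion": [[[0,-2,0],0,1],[[0,-2,14],0,1],[[0,-2,28],0,1],[[-3,-16,28],0,1],[[-7,-34,28],0,1],[[-11,-54,28],0,1],[[-14,-70,28],0,1],[[-16,-77,28],0,1],[[-16,-77,28],0,1],[[-16,-77,28],0,1]]}}

```text
time: 5.28
eef_pos: [0.5162, -0.255, 0.0786]
eef_rot: [[-0.98, 0.197, -0.001], [0.197, 0.98, 0.002], [0.001, 0.002, -1.0]]
ft_force: [-0.8, 0.2, -0.0]
width: -0.0002
```

```bash
python3 st.py 4
```

```text
5.2833 [ 0.5162 -0.255   0.0786] plate [-50.1733 -41.5118  -2.4276] [-0.7942  0.2209 -0.0233] [-0.5759  0.2007 -0.0377  1.3339  0.0013 -0.3773]
```

View pics/wrist4.png

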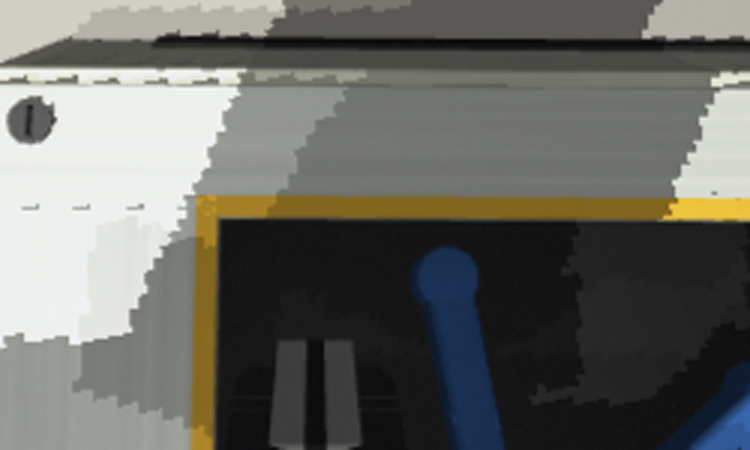

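{"fn": "apply_moves", "kwargs": {"motion": [[[0,2,-9],0,1],[[0,2,-18],0,1],[[0,2,-27],0,1],[[0,2,-27],0,1],[[1,7,-27],0,1],[[2,12,-27],0,1],[[3,17,-27],0,1],[[4,22,-27],0,1],[[5,27,-27],0,1],[[6,32,-27],0,1],[[7,37,-27],0,1],[[8,42,-27],0,1]]}}

```text
time: 6.38
eef_pos: [0.5246, -0.2142, 0.053]
eef_rot: [[-0.98, 0.197, -0.0], [0.197, 0.98, -0.003], [-0.001, -0.003, -1.0]]
ft_force: [-0.6, -4.7, 1.1]
width: -0.0004
```

```bash
python3 st.py
```

```text
6.3833 [ 0.5246 -0.2142  0.053 ] plate [-60.8822   0.1081 -25.7241] [-0.6126 -4.7436  1.1437] [-0.5044  0.1893 -0.1029  1.2771 -0.0029 -0.3057]
```

{"fn": "apply_moves", "kwargs": {"motion": [[[1,5,-1],0,1],[[2,10,-1],0,1],[[3,15,-1],0,1],[[4,20,-1],0,1],[[5,24,-1],0,1],[[6,28,-1],0,1],[[7,32,-1],0,1],[[7.5,35,-1],0,1],[[7.5,35,-1],0,1]]}}

```text
time: 7.13
eef_pos: [0.5331, -0.1781, 0.0522]
eef_rot: [[-0.981, 0.196, 0.002], [0.196, 0.981, -0.001], [-0.002, -0.001, -1.0]]
ft_force: [-1.7, -2.5, 3.2]
width: 0.0001
```

```bash
python3 st.py 5
```

```text
7.1333 [ 0.5331 -0.1781  0.0522] plate [-60.1703  37.1532 -26.8463] [-1.7301 -2.4797  3.1907] [-0.4418  0.1771 -0.1183  1.2732 -0.     -0.2444]
```

View pics/scene5.png

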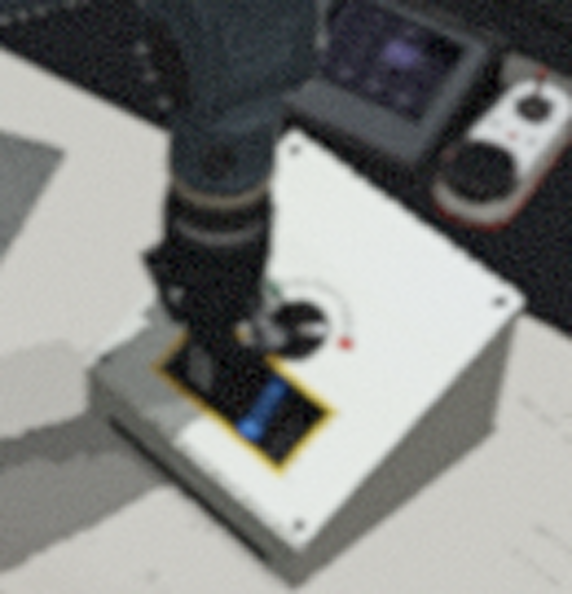

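{"fn": "apply_moves", "kwargs": {"motion": [[[0,-2,0],0,1],[[0,-2,14],0,1],[[0,-2,27],0,1],[[-3,-16,27],0,1],[[-7,-34,27],0,1],[[-11,-54,27],0,1],[[-14,-70,27],0,1],[[-15.5,-75,27],0,1],[[-15.5,-75,27],0,1],[[-15.5,-75,27],0,1]]}}

```text
time: 8.07
eef_pos: [0.5162, -0.2526, 0.0774]
eef_rot: [[-0.98, 0.197, -0.001], [0.197, 0.98, 0.002], [0.001, 0.002, -1.0]]
ft_force: [-0.3, -0.1, -0.3]
width: 0.0001
```

```bash
python3 st.py 6
python3 - <<'E'
from workcell import *
import cv2
im=read_camera('top')['image'];cv2.imwrite('pics/top6.png',cv2.resize(im[125:225,260:370],None,fx=6,fy=6,interpolation=cv2.INTER_CUBIC))
E
```

```text
8.0667 [ 0.5162 -0.2526  0.0774] plate [-51.1348 -39.2273  -3.3001] [-0.3118 -0.0697 -0.2914] [-0.5726  0.199  -0.042   1.3316  0.0014 -0.3743]
```

View pics/wrist6.png

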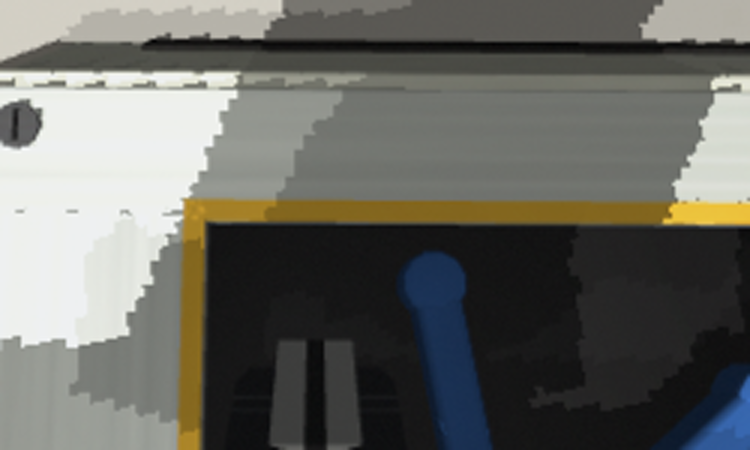

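View pics/top6.png

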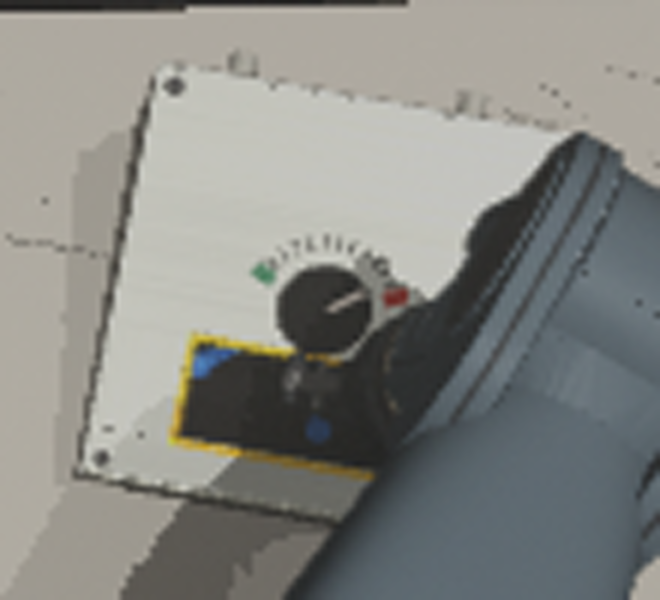

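View pics/scene6.png

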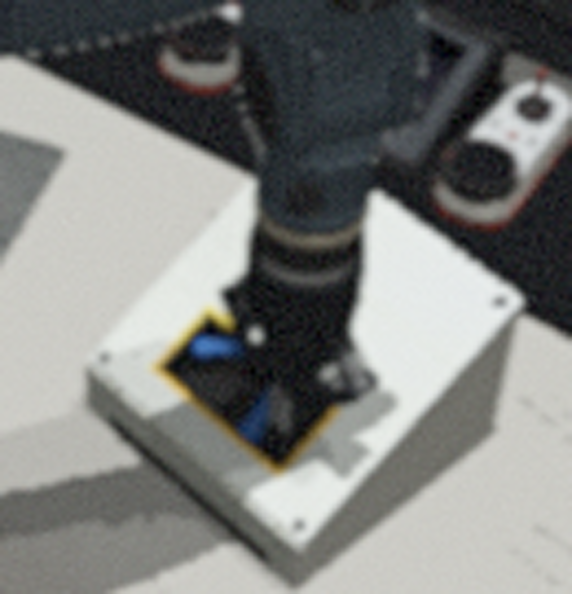

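Run:
```python
from h import *
from workcell import read_camera
un=lambda a,k,o:(np.array(a)+.5)/k-.5+np.array(o)
q=[.568,-.2231,-.2]
w=lambda px:ray2plate(un(px,6,[260,125]),T,q,3)
a,b,d=w((330,309)),w((364,290)),w((324,309))
print(a,b,d,np.degrees(np.arctan2(-(b-a)[1],(b-a)[0])),np.degrees(np.arctan2(-(b-d)[1],(b-d)[0])), np.degrees(np.arctan2(-b[1],b[0])))
C=read_camera('wrist');W=dict(K=C['K'],E=C['extrinsics'][:3])
for p in ((434,282),(463,440),(447,360)):
    z=ray2plate(un(p,3,[150,120]),W,q,-19);print(z,np.degrees(np.arctan2(z[1],-z[0])))
```

```text
[ 1.7583 -2.9709] [ 14.5754 -17.5941] [ 1.2244 -0.0129] 48.765940535085875 52.78732785689694 50.3608712735662
[-69.9256 -14.1549] -11.44364091475323
[-37.7209  -8.6714] -12.94637831739218
[-53.8435 -11.6888] -12.248255571556944
```

{"fn": "apply_moves", "kwargs": {"motion": [[[0,0,-9],0,1],[[0,0,-18],0,1],[[0,0,-26],0,1],[[0,0,-26],0,1],[[1,4,-26],0,1],[[2,8,-26],0,1],[[2.5,12,-26],0,1],[[3,15,-26],0,1],[[3,15,-26],0,1]]}}

```text
time: 9.02
eef_pos: [0.5195, -0.2387, 0.0528]
eef_rot: [[-0.981, 0.196, -0.0], [0.196, 0.981, -0.002], [-0.0, -0.002, -1.0]]
ft_force: [-1.9, -3.4, -0.0]
width: -0.0002
```

```bash
python3 st.py 7
```

```text
9.0167 [ 0.5195 -0.2387  0.0528] plate [-61.0498 -24.9084 -25.8725] [-1.8767 -3.3902 -0.044 ] [-0.5467  0.2029 -0.0876  1.2794 -0.0022 -0.349 ]
```

View pics/wrist7.png

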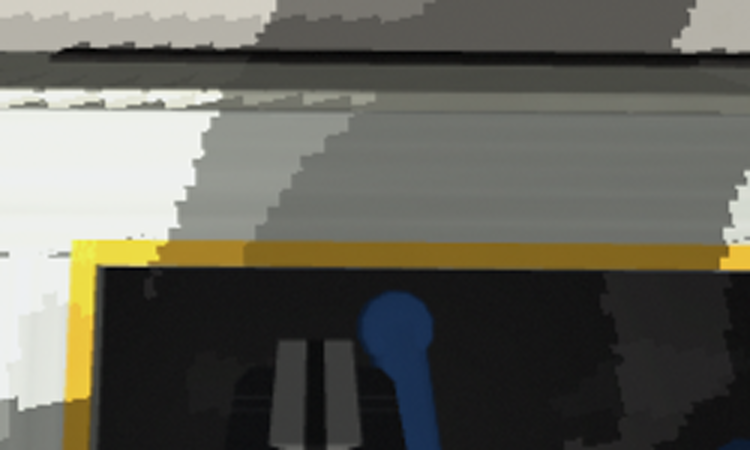

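{"fn": "apply_moves", "kwargs": {"motion": [[[0.5,2.5,0],0,1],[[1,5,0],0,1],[[1.5,7.5,0],0,1],[[2,10,0],0,1],[[2,10,0],0,1]]}}

```text
time: 9.53
eef_pos: [0.5208, -0.2279, 0.052]
eef_rot: [[-0.98, 0.197, -0.002], [0.197, 0.98, 0.0], [0.002, -0.0, -1.0]]
ft_force: [-4.8, -3.0, -0.2]
width: 0.0003
```

```bash
cat > m.py <<'E'
import sys
from st import *
n=sys.argv[1]
st=state();print(st['time'],'plate',plate(st['eef_pos']),st['ft_force'])
im=read_camera('top')['image'];cv2.imwrite(f'pics/top{n}.png',cv2.resize(im[155:195,290:340],None,fx=12,fy=12,interpolation=cv2.INTER_CUBIC))
E
python3 m.py 8
```

```text
9.5333 plate [-62.1928 -14.0497 -26.1159] [-4.7591 -3.0081 -0.2199]
```

View pics/top8.png

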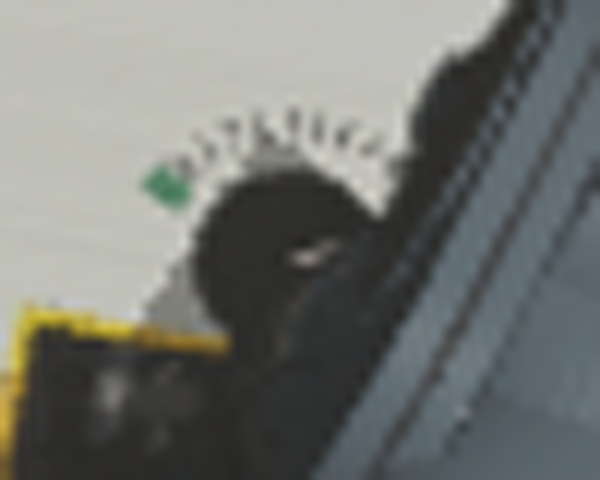

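{"fn": "apply_moves", "kwargs": {"motion": [[[0.5,1.5,0],0,1],[[1,3,0],0,1],[[1,4,0],0,1],[[1,4,0],0,1]]}}

```text
time: 9.92
eef_pos: [0.5211, -0.2263, 0.0521]
eef_rot: [[-0.98, 0.198, -0.004], [0.198, 0.98, -0.005], [0.003, -0.005, -1.0]]
ft_force: [-4.9, -8.4, -0.5]
width: -0.0001
```

```bash
python3 st.py 9
```

```text
9.9167 [ 0.5211 -0.2263  0.0521] plate [-62.1919 -12.4557 -26.0884] [-4.895  -8.44   -0.5125] [-0.5245  0.1963 -0.0967  1.2786 -0.0057 -0.3253]
```

View pics/wrist9.png

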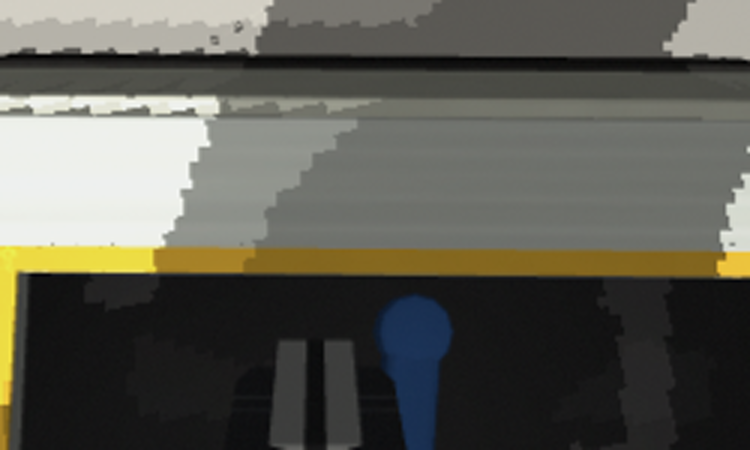

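View pics/scene9.png

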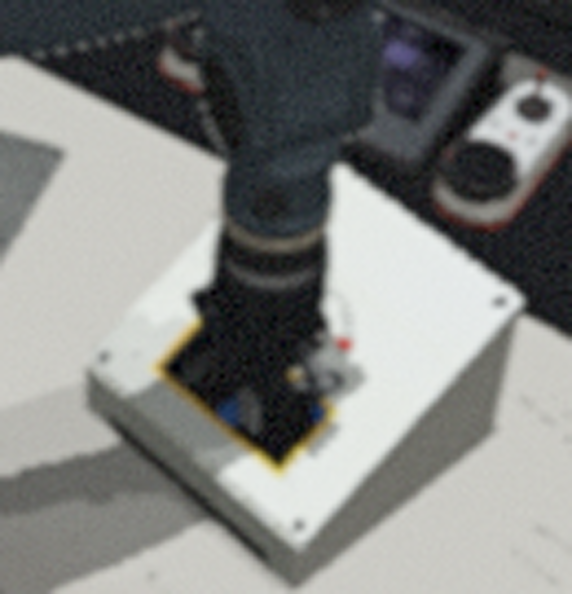

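```bash
cat > ang.py <<'E'
from h import *
from workcell import read_camera
import sys
un=lambda a,k,o:(np.array(a)+.5)/k-.5+np.array(o)
q=[.568,-.2231,-.2]
C=read_camera('wrist');W=dict(K=C['K'],E=C['extrinsics'][:3])
v=list(map(float,sys.argv[1:]))
for p in zip(v[::2],v[1::2]):
    z=ray2plate(un(p,3,[150,120]),W,q,-19);print(z,np.degrees(np.arctan2(z[1],-z[0])))
E
python3 ang.py 415 332 421 440
```

```text
[-71.3717   5.2426] 4.2011037939154425
[-52.3618   6.095 ] 6.639427155424042
```

{"fn": "apply_moves", "kwargs": {"motion": [[[0.2,1,0],0,1],[[0.2,1,0],0,1],[[0.2,1,0],0,1]]}}

```text
time: 10.32
eef_pos: [0.5211, -0.2261, 0.0521]
eef_rot: [[-0.98, 0.199, -0.004], [0.199, 0.98, -0.006], [0.003, -0.006, -1.0]]
ft_force: [-6.6, -8.6, -1.4]
width: 0.0004
```

{"fn": "apply_moves", "kwargs": {"motion": [[[-1,-5,0],0,1],[[-2,-9,0],0,1],[[-2,-9,10],0,1],[[-2,-9,25],0,1],[[-2,-9,45],0,1],[[-2,-9,75],0,1],[[-2,-9,110],0,1],[[-20,10,145],0,1],[[-40,40,160],0,1],[[-60,75,170],0,1],[[-80,110,170],0,1],[[-95,140,170],0,1]]}}

```text
time: 11.32
eef_pos: [0.4276, -0.0808, 0.2251]
eef_rot: [[-0.981, 0.196, 0.005], [0.196, 0.981, 0.001], [-0.005, 0.002, -1.0]]
ft_force: [0.4, 0.4, -0.6]
width: 0.0003
```

{"fn": "apply_moves", "kwargs": {"motion": [[[-10,35,0],0,1],[[-20,70,0],0,1],[[-30,100,0],0,1],[[-30,100,0],0,1]]}}

```text
time: 11.65
eef_pos: [0.3963, 0.0222, 0.2241]
eef_rot: [[-0.982, 0.19, 0.002], [0.19, 0.982, 0.005], [-0.001, 0.005, -1.0]]
ft_force: [0.0, 0.5, 0.5]
width: -0.0002
```

```bash
python3 m.py 11
python3 - <<'E'
from workcell import *
import cv2
im=read_camera('scene')['image'];cv2.imwrite('pics/scene11.png',cv2.resize(im[155:265,255:375],None,fx=5,fy=5,interpolation=cv2.INTER_CUBIC))
E
```

```text
11.65 plate [-145.0888  206.2573  202.3559] [0.0065 0.5032 0.4836]
```

View pics/top11.png

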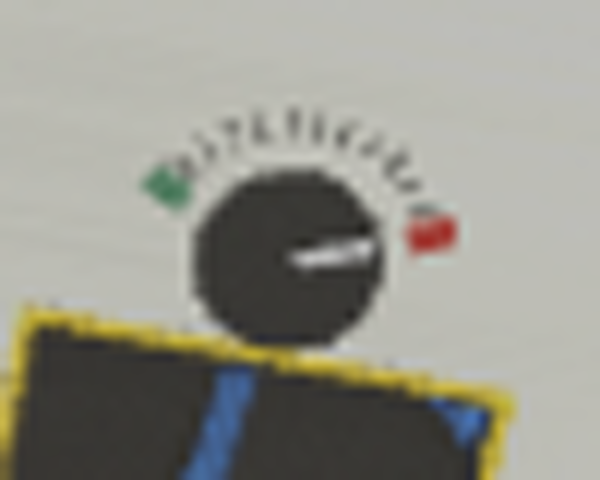

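View pics/scene11.png

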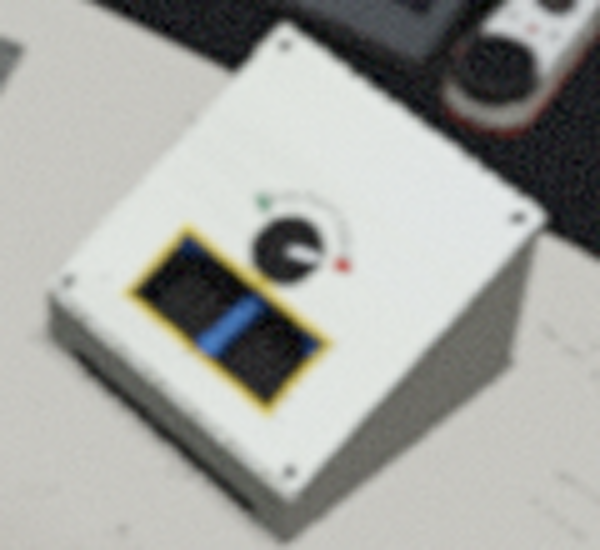

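Run:
```python
from workcell import *
import cv2
a=cv2.imread('pics/top0.png');b=read_camera('top')['image']
for n,(x,y) in dict(bottle=(119,216),tin=(384,210),loupe=(127,171)).items():
    d=cv2.absdiff(a,b)[y-16:y+16,x-16:x+16];print(n,d.mean(),d.max())
print(finish_job(),state()['time'])
```

```text
bottle 3.6022135416666665 6
tin 3.7828776041666665 6
loupe 3.78125 6
the job is handed in; nothing more can be done
the job is handed in; nothing more can be done
```

The valve is shut: the wheel is up against its stop and the white pointer line stands at the red mark. The job is handed in.

- **What I did:** I found the box in all three camera views, which agreed to about 3 mm. Then I reached through the opening with closed fingers and pushed three arms in turn from right to left. The pointer was already about 0.5 rad off the green mark when I started. I drew the gripper straight up and clear of the box afterwards.
- **Stop:** During the last push the wheel stopped moving. The force rose from about 4 N to about 11 N while the commanded position went several millimetres further, so I backed off.
- **Pointer:** In the last pictures the line lies within about 0.5° of the direction to the red mark in the top view, and about 2° in the scene view.
- **Bystanders:** The wash bottle, wax tin and loupe look the same in the top picture before and after, within image noise.
- **Limits:** The largest force at the end of any move was about 11 N, and the job took about 12 s. No check failed. The arm hid the pointer during the last push, so I could only check it after withdrawing.

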